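# Shut and bolt the tilt-out compost bin

### The job

Push the compost caddy's tilted-out front fully shut with the fingertips, from its outer face and without reaching into the bin. Then push the small slide bolt on the caddy's roof across, through the staple, until it is fully home. Leave everything else on the cart where it is.

Things in the scene. Friction and masses are not known exactly. Their poses are not given: they have to be found in the camera images.
- caddy: Plastic compost caddy, fixed: housing 180 mm deep (its x), 240 wide (y), 200 high, flat roof. Origin: centre of its underside; front faces -x, z up. The white front panel tilts out to -x about a hinge line along y at x = -90, z = 20 mm; shut, its outer face is upright at x = -90 mm, its top level with the roof. On the roof a fixed steel guide 18 mm high at x = -68, y = +16 mm.
- bin (a joint): Tilt of the front panel and its bin, rad: 0 fully shut (a hard stop), at most 0.6 tilted out. It has a stiff friction hinge that stays where it is left; about 3 N at the top edge moves it.
- front_edge (a point): Middle of the outer face's top edge on the tilting panel, 180 mm from the hinge line. The panel is 236 mm wide and 8 mm thick. A steel staple 22 mm wide rises 22 mm above the edge at y = +45 mm. Its axes tilt with the panel: x points into the bin, y along the edge, z up the panel.
- liner: Black inner bin behind the panel, moving with it: a bucket open at the top and a lining on the panel's inner face. Not to be touched. Origin on the hinge line, axes as front_edge.
- bolt (a joint): Slide bolt on the roof, m: 0 drawn back, 0.045 fully home (a hard stop). Grows as the bolt moves along the caddy's +y, its nose passing through the staple if the front is shut. About 2 N of friction; stays where it is left.
- tab (a point): Centre of the bolt's upright steel thumb tab, which moves with the bolt: 36 mm along the caddy's x, 8 mm along y, 20 mm high, from 4 to 24 mm above the roof. The rod runs from the tab to +y, 10 mm above the roof; behind the tab (-y) the roof is bare. Axes as the caddy's.
- mug: Bystander: white ceramic mug with a side handle, 82 mm across, 95 mm high, standing on the glass. Origin at its underside.
- opener: Bystander: steel can opener, about 170 mm long and 29 mm high, lying on the glass. Origin at its underside.
- spoon: Bystander: wooden spoon, 260 mm long, lying on the glass. Origin at its underside.
- scoop: Bystander: red plastic scoop, 60 x 50 x 34 mm cup with a 75 mm handle, lying loose on the rear half of the caddy's roof. Origin at its underside.
- jar: Bystander: glass jar with a steel cap, 72 mm across, 110 mm high. Origin at its underside.
- can: Bystander: food can, 74 mm across, 110 mm high. Origin at its underside.
- bowl: Bystander: blue ceramic bowl, 130 mm across, 55 mm high. Origin at its underside.

How it is judged:
By the outcome, as a careful person would: the job done as asked, in the order asked, and still so for the second after the job is handed in, with the robot touching nothing.
It also fails if it takes over 45 s, if anything falls off the work surface, if the arm or the gripper's body presses on something with over 40 N, if the wrist force passes 120 N, or if a joint passes its speed limit or range.

### The arm

A 6-joint arm with a two-finger parallel gripper is mounted at the origin on the work surface. World frame = base frame: x ahead of the robot, y to its left, z up, the work surface at z = 0. Lengths are in m, angles in rad, forces in N, time in s.
With the tool pointing down it reaches from about 0.375 to 0.9 m from the base axis. Payload 3.1 kg.
Tool frame: the origin (TCP) lies midway between the tips of the shut fingers; the grasp point (between the pads) lies 19 mm behind it (manip.grasp_offset is the distance from the TCP to the grasp point, in m); z points along the fingers, y is the line along which they close (so a half turn about z gives the same grasp; the last joint's range is limited). The gripper opens to 85 mm and grips with 20 to 120 N. Pads are 22 mm wide; open, the fingers measure 114 mm over their backs; the gripper's body (76 mm by 85 mm) begins 54 mm behind the grasp point. The pads swing forward as they close: fully open they stand 13 mm farther back than shut.
Start: joints at [-1.506, 0.527, 1.433, -0, 1.181, -0.178], TCP at [0.151, -0.606, 0.231] pointing down, gripper open.
Joint ranges: [-3.08, 3.08], [-0.75, 2.2], [0.22, 2.44], [-1.43, 4.57], [0, 2.65], [-2.85, 2.85]. Speed limits (rad/s): [2.79, 2.79, 3.14, 3.14, 3.14, 3.14].

### API

Orientations are given as a unit quaternion [x, y, z, w].
In Python, from station import sensors, cams, order, manip gives the robot as it stands.
- The arm moves only by the tool move_arm, never from a script. Its argument "targets" is a list of rows, each an object of numbers: "dx", "dy", "dz": the shift along the world's x, y, z normalised to -1 to 1, where 1 is 25 mm; "rx", "ry", "rz": the turn, a rotation vector about the world's x, y, z normalised to -1 to 1, where 1 is 30 degrees. A call has exactly 10 rows; each row shifts and turns the commanded pose from where the row before left it; what a row does not reach is not made up. A row lasts 1/8 s, in which the tool goes at most 62.5 mm and 10.7 degrees, less where a joint would pass 70% of its speed; a pose out of reach is approached as far as the arm can. A call with a number of a shift or a turn outside -1 to 1 is refused whole. A call with a gripper value outside its range is refused whole. "claw" is the opening in per cent of the stroke, from 0 (shut) to 100 (fully open), set as the call begins (left out, the last holds). The fingers move at their own pace and stop on an object; "newtons" is the grip in N (left out, the last holds). Time passes only in rows, so rows that do not move let the fingers close, or fill a call up. It gives the time, the measured TCP pose, the force, the opening and the grip force at its end, in the units of the state.
- sensors.sense(): the state, without advancing time (a new reading comes with each control period).
- cams.snapshot(name): name is "side" or "top"; returns the picture (400x640x3 uint8, red, green, blue); there is no depth.
- cams.camera_model(name): a dict with "fx", "fy", "cx", "cy" (pixels), "distortion" ([k1, k2, p1, p2, k3] as OpenCV has them; the pictures are not rectified), "extrinsics" (4x4, takes a point from world to camera coordinates). Camera axes: x right, y down, z forward; pixel columns grow to the right and rows downward; lengths in m; the calibration is good to about 2 mm. A picture is of the moment at which its call begins. camera_model takes no time and is no camera call.
- order.sign_off(): hands the job in; it is judged then, once.
The state is a dict: "t": time; "q": joint angles; "qd": joint speeds; "tau": joint torques, N m; "tcp_pos": TCP position; "tool_rot": TCP orientation; "force": force on the tool from outside, world axes, zero at the start; "ft_torque": the same for the moment, N m; "finger_gap": opening from 0.0 (shut) to 1.0 (fully open); "gripper_force": force on a finger pad.
Only numpy, scipy, OpenCV 4.12 (cv2) and the standard library are available. Lean on these libraries where they do the work, as an engineer would, in place of code of your own. Each camera call takes 0.05 s, during which the arm holds its last target. There are 200 camera calls.

## Working session

There is one attempt and no reset: what is moved stays moved. The work goes in short steps, Python scripts to look and compute and a tool call to move; the robot and the scene stay as the last step left them, time stands still between calls to the robot, and variables do not carry over. Pictures are saved under pics/ and viewed, at most 10 in all, crops included, and the job is handed in when it is done.

Besides the shell and the picture viewer there is one more tool, called after "Emit:" by a JSON object that holds its "name" and its "arguments". move_arm: Moves the arm, as the interface text tells. Scaled input: -1 to 1 covers 25 mm each way for a shift and 30 degrees each way for a turn. Its arguments: {"type":"object","properties":{"targets":{"type":"array"},"claw":{"type":"number"},"newtons":{"type":"number"}},"required":["targets"]}

```bash
mkdir -p pics; ls; python3 - <<'E'
from station import sensors,cams
import cv2
for n in("side","top"):
    cv2.imwrite(f"pics/{n}0.png",cams.snapshot(n)[:,:,::-1]); m=cams.camera_model(n)
    print({k:(v if k!="extrinsics" else [[round(float(a),4) for a in r] for r in v]) for k,v in m.items()})
print(sensors.sense())
E
```

```text
pics
{'fx': 487.4179456043125, 'fy': 487.4179456043125, 'cx': 321.32789077160646, 'cy': 194.4923044332841, 'distortion': array([-0.06616839,  0.        ,  0.        ,  0.        ,  0.        ]), 'extrinsics': [[-0.5219, -0.853, 0.0029, 0.3305], [-0.8123, 0.4959, -0.3069, 0.4631], [0.2604, -0.1625, -0.9517, 1.4062], [0.0, 0.0, 0.0, 1.0]]}
{'fx': 411.64631901282934, 'fy': 411.64631901282934, 'cx': 325.3961490258782, 'cy': 199.99565336856105, 'distortion': array([-0.04457304,  0.        ,  0.        ,  0.        ,  0.        ]), 'extrinsics': [[-0.0288, -0.9995, -0.0087, 0.0888], [-0.9961, 0.0294, -0.0831, 0.5641], [0.0833, 0.0063, -0.9965, 1.368], [0.0, 0.0, 0.0, 1.0]]}
{'t': 0.1, 'q': array([-1.50552510e+00,  5.28376615e-01,  1.43373315e+00, -1.45193465e-05,
        1.18143511e+00, -1.78527591e-01]), 'qd': array([ 6.49233261e-04, -2.18214210e-03, -3.33640888e-03, -9.91448563e-05,
       -1.42294941e-04, -6.97141146e-04]), 'tau': array([-1.62913761e-04, -4.43305528e+01, -1.78586769e+01, -1.40531038e-04,
        3.89851702e-03,  1.42419768e-05]), 'tcp_pos': array([ 0.15083535, -0.60587524,  0.23044244]), 'tool_rot': array([ 9.92578654e-01,  1.21600422e-01,  4.85428790e-05, -9.74923994e-04]), 'force': array([-0.3386971 , -0.22723116,  0.36907847]), 'ft_torque': array([0.04691825, 0.03248677, 0.01495076]), 'gripper_force': 0.0, 'finger_gap': 1.0011785685654668}
```

View pics/side0.png

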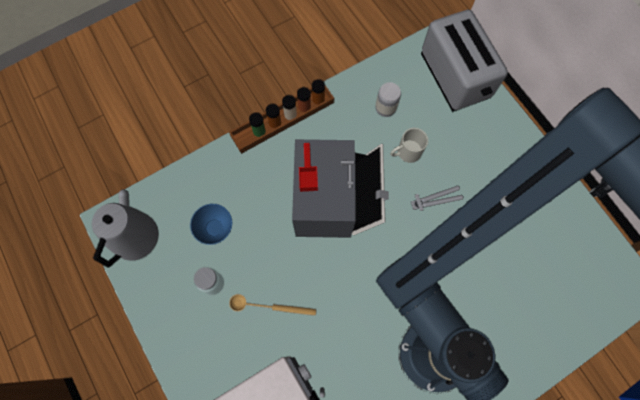

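View pics/top0.png

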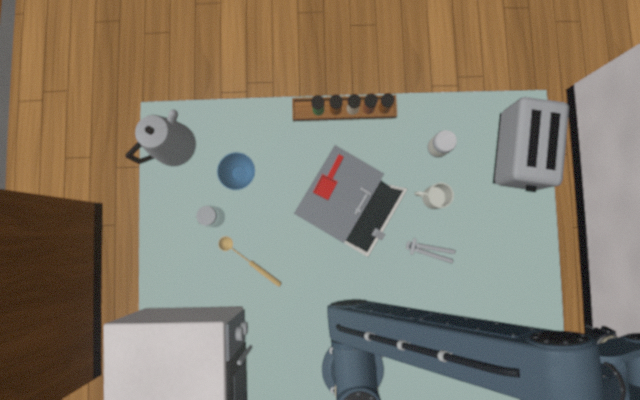

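The side view shows the caddy roof at about (295-355, 140-236), with the panel tilted out to column 384 and the staple at (381,195). In the top view the roof's corners are near (335,147), (383,180), (345,240) and (295,212). The mug is at (437,195) and the opener at (430,250). I'll enlarge both views to read the corners.

```bash
python3 - <<'E'
import cv2,numpy as np
a=cv2.imread("pics/top0.png")[135:265,285:465];b=cv2.imread("pics/side0.png")[125:245,285:465]
f=lambda i:cv2.resize(i,(720,i.shape[0]*4),interpolation=cv2.INTER_CUBIC)
cv2.imwrite("pics/topc.png",f(a));cv2.imwrite("pics/sidec.png",f(b))
E
```

```text
(no output)
```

View pics/topc.png

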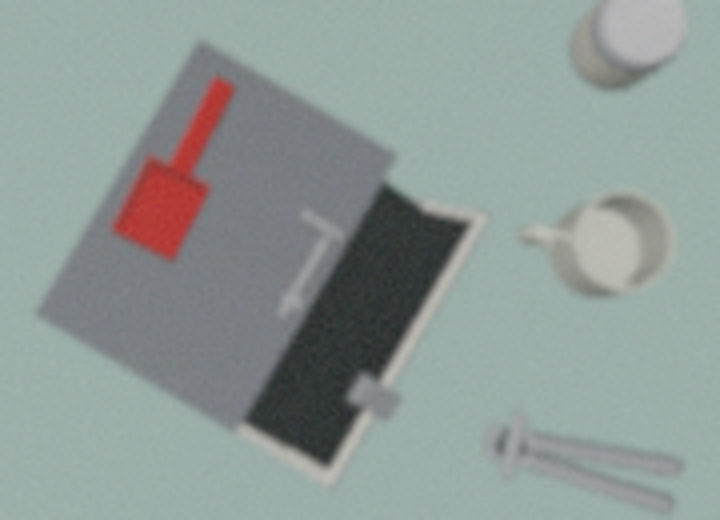

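View pics/sidec.png

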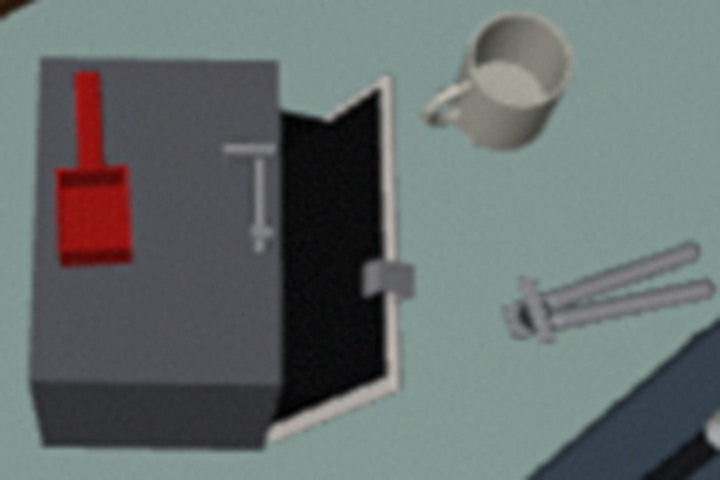

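The crops are clear. Top crop: the roof corners are front -y (395,157), front +y (238,430), back -y (202,40) and back +y (40,313). The tab runs (304,212) to (343,236), and the panel's outer edge runs (487,215) to (333,484). Side crop: the roof is (278,62), (282,384), (42,58) and (30,383), the tab is (222..276,149), and the panel edge runs (390,77) to (400,388).

```bash
cat > h.py <<'E'
from station import cams
import cv2,numpy as np
O={"top":(285,135),"side":(285,125)}
def ray(n,uv,crop=True):
    m=cams.camera_model(n);uv=np.array(uv,float)
    if crop: uv=(uv+.5)/4-.5+O[n]
    K=np.array([[m["fx"],0,m["cx"]],[0,m["fy"],m["cy"]],[0,0,1]])
    p=cv2.undistortPoints(uv.reshape(1,1,2),K,np.array(m["distortion"]))[0,0]
    E=np.array(m["extrinsics"]);R=E[:3,:3];d=R.T@[p[0],p[1],1]
    return -R.T@E[:3,3],d/np.linalg.norm(d)
def plane(n,uv,z,crop=True):
    o,d=ray(n,uv,crop);return o+d*(z-o[2])/d[2]
def tri(a,b,crop=True):
    rs=[ray("top",a,crop),ray("side",b,crop)]
    P=[np.eye(3)-np.outer(d,d) for o,d in rs]
    return np.linalg.solve(P[0]+P[1],P[0]@rs[0][0]+P[1]@rs[1][0])
E
python3 - <<'E'
from h import *
np.set_printoptions(precision=4,suppress=True)
T={"F-":((395,157),(278,62)),"F+":((238,430),(282,384)),"B-":((202,40),(42,58)),"B+":((40,313),(30,383)),"tabb":((304,212),(222,149)),"tabf":((343,236),(276,149)),"P-":((487,215),(390,77)),"P+":((333,484),(400,388))}
for k,(a,b) in T.items():
    print(k,"tri",tri(a,b),"z=.2 top",plane("top",a,.2),"side",plane("side",b,.2))
C=np.mean([[plane(n,T[k][i],.2) for i,n in enumerate(("top","side"))] for k in("F-","F+","B-","B+")],axis=(0,1))
g=lambda k:np.mean([plane("top",T[k][0],.2),plane("side",T[k][1],.2)],axis=0)[:2]
vy=g("F+")-g("F-")+g("B+")-g("B-");vx=g("B-")-g("F-")+g("B+")-g("F+")
print(C,np.degrees(np.arctan2(vy[1],vy[0])),np.degrees(np.arctan2(vx[1],vx[0])),np.linalg.norm(vy)/2,np.linalg.norm(vx)/2)
th=np.mean([np.arctan2(vx[1],vx[0]),np.arctan2(-vy[0],vy[1])]);print("th",np.degrees(th))
R=np.array([[np.cos(th),np.sin(th)],[-np.sin(th),np.cos(th)]])
for k in("tabb","tabf"): print(k,[R@(plane(n,T[k][i],.224)-C)[:2] for i,n in enumerate(("top","side"))])
for k in("P-","P+"): 
    p=tri(*T[k]);print(k,R@(p-C)[:2],p[2])
print("mug",plane("top",(437,195),.09,False),"opener",plane("top",(412,246),.02,False))
E
```

```text
F- tri [ 0.6244 -0.1037  0.1975] z=.2 top [ 0.6243 -0.103   0.2   ] side [ 0.6232 -0.1034  0.2   ]
F+ tri [0.4256 0.0188 0.178 ] z=.2 top [0.4264 0.02   0.2   ] side [0.4212 0.0229 0.2   ]
B- tri [0.7195 0.037  0.1868] z=.2 top [0.7167 0.0374 0.2   ] side [0.7139 0.0393 0.2   ]
B+ tri [0.5181 0.1656 0.1712] z=.2 top [0.5163 0.163  0.2   ] side [0.5109 0.1684 0.2   ]
tabb tri [ 0.5853 -0.0329  0.2048] z=.2 top [ 0.5853 -0.034   0.2   ] side [ 0.5874 -0.0334  0.2   ]
tabf tri [ 0.5648 -0.0619  0.2118] z=.2 top [ 0.5666 -0.0621  0.2   ] side [ 0.5675 -0.066   0.2   ]
P- tri [ 0.582  -0.1762  0.1676] z=.2 top [ 0.5791 -0.1693  0.2   ] side [ 0.5717 -0.1655  0.2   ]
P+ tri [ 0.3827 -0.0519  0.1661] z=.2 top [ 0.3851 -0.0481  0.2   ] side [ 0.377 -0.044  0.2  ]
[0.5691 0.0306 0.2   ] 147.91087462120106 57.60169607576816 0.23707164934518601 0.16922918206116014
th 57.75628534848461
tabb [array([-0.0458, -0.0449]), array([-0.0435, -0.04  ])]
tabf [array([-0.0789, -0.0441]), array([-0.0809, -0.0406])]
P- [-0.168  -0.1212] 0.1676286703729191
P+ [-0.1692  0.1137] 0.1660627778762115
mug [ 0.5664 -0.2885  0.09  ] opener [ 0.403  -0.2142  0.02  ]
```

Emit:
{"name": "move_arm", "arguments": {"targets": [{"dx":0.63,"dy":0.87,"rz":0.146},{"dx":0.63,"dy":0.87,"rz":0.146},{"dx":0.63,"dy":0.87,"rz":0.146},{"dx":0.63,"dy":0.87,"rz":0.146},{"dx":0.63,"dy":0.87,"rz":0.146},{"dx":0.63,"dy":0.87,"rz":0.146},{"dx":0.63,"dy":0.87,"rz":0.146},{"dx":0.63,"dy":0.87,"rz":0.146},{"dx":0.63,"dy":0.87,"rz":0.146},{"dx":0.63,"dy":0.87,"rz":0.146}], "claw": 0, "newtons": 20}}

```text
schema error: expected keys dx, dy, dz, rx, ry, rz
```

Emit:
{"name": "move_arm", "arguments": {"targets": [{"dx":0.63,"dy":0.87},{"dx":0.63,"dy":0.87},{"dx":0.63,"dy":0.87},{"dx":0.63,"dy":0.87},{"dx":0.63,"dy":0.87},{"dx":0.63,"dy":0.87},{"dx":0.63,"dy":0.87},{"dx":0.63,"dy":0.87},{"dx":0.63,"dy":0.87},{"dx":0.63,"dy":0.87}]}}

```text
schema error: expected keys dx, dy, dz, rx, ry, rz
```

```bash
python3 - <<'E'
from h import *
from station import sensors
s=sensors.sense();print(s["t"],s["tcp_pos"],s["tool_rot"],s["force"],s["finger_gap"])
a=cams.snapshot("top")[135:265,285:465,::-1];b=cams.snapshot("side")[125:245,285:465,::-1]
f=lambda i:cv2.resize(i,(720,i.shape[0]*4),interpolation=cv2.INTER_CUBIC)[:,:,:]
v=np.vstack([f(a),f(b)]);cv2.imwrite("pics/c1.png",cv2.resize(v,(430,600)))
E
```

```text
0.1 [ 0.15083535 -0.60587524  0.23044244] [ 9.92578654e-01  1.21600422e-01  4.85428790e-05 -9.74923994e-04] [-0.3386971  -0.22723116  0.36907847] 1.0011785685654668
```

View pics/c1.png

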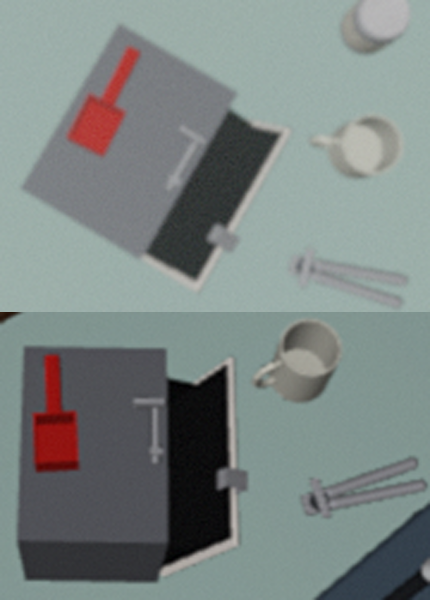

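The moves were refused because each row needs all six keys. The picture shows the scene unchanged, with the panel still open and the staple at (223,237). I'll send the moves again.

Emit:
{"name": "move_arm", "arguments": {"targets": [{"dx":0.63,"dy":0.87,"dz":0,"rx":0,"ry":0,"rz":0.146},{"dx":0.63,"dy":0.87,"dz":0,"rx":0,"ry":0,"rz":0.146},{"dx":0.63,"dy":0.87,"dz":0,"rx":0,"ry":0,"rz":0.146},{"dx":0.63,"dy":0.87,"dz":0,"rx":0,"ry":0,"rz":0.146},{"dx":0.63,"dy":0.87,"dz":0,"rx":0,"ry":0,"rz":0.146},{"dx":0.63,"dy":0.87,"dz":0,"rx":0,"ry":0,"rz":0.146},{"dx":0.63,"dy":0.87,"dz":0,"rx":0,"ry":0,"rz":0.146},{"dx":0.63,"dy":0.87,"dz":0,"rx":0,"ry":0,"rz":0.146},{"dx":0.63,"dy":0.87,"dz":0,"rx":0,"ry":0,"rz":0.146},{"dx":0.63,"dy":0.87,"dz":0,"rx":0,"ry":0,"rz":0.146}], "claw": 0, "newtons": 20}}

```text
t: 1.45
tcp_pos: [0.3088, -0.3882, 0.2313]
tool_rot: [0.875, 0.484, 0.0, -0.0]
force: [0.3, -0.4, 0.6]
finger_gap: -0.003
gripper_force: 0.0
```

Emit:
{"name": "move_arm", "arguments": {"targets": [{"dx":0.63,"dy":0.87,"dz":-0.25,"rx":0,"ry":0,"rz":0},{"dx":0.63,"dy":0.87,"dz":-0.25,"rx":0,"ry":0,"rz":0},{"dx":0.63,"dy":0.87,"dz":-0.25,"rx":0,"ry":0,"rz":0},{"dx":0.63,"dy":0.87,"dz":-0.25,"rx":0,"ry":0,"rz":0},{"dx":0.63,"dy":0.87,"dz":-0.25,"rx":0,"ry":0,"rz":0},{"dx":0.63,"dy":0.87,"dz":-0.25,"rx":0,"ry":0,"rz":0},{"dx":0.63,"dy":0.87,"dz":-0.25,"rx":0,"ry":0,"rz":0},{"dx":0.63,"dy":0.87,"dz":-0.25,"rx":0,"ry":0,"rz":0},{"dx":0.63,"dy":0.87,"dz":-0.25,"rx":0,"ry":0,"rz":0},{"dx":0.63,"dy":0.87,"dz":-0.25,"rx":0,"ry":0,"rz":0}]}}

```text
t: 2.7
tcp_pos: [0.4664, -0.1708, 0.1686]
tool_rot: [0.876, 0.483, 0.0, 0.0]
force: [0.2, -0.4, -0.8]
finger_gap: 0.0
gripper_force: 0.0
```

```bash
python3 - <<'E'
from h import *
a=cams.snapshot("top")[135:265,285:465,::-1];b=cams.snapshot("side")[125:245,285:465,::-1]
f=lambda i:cv2.resize(i,(432,i.shape[0]*432//180),interpolation=cv2.INTER_CUBIC)
cv2.imwrite("pics/c2.png",np.vstack([f(a),f(b)]))
E
```

```text
(no output)
```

View pics/c2.png

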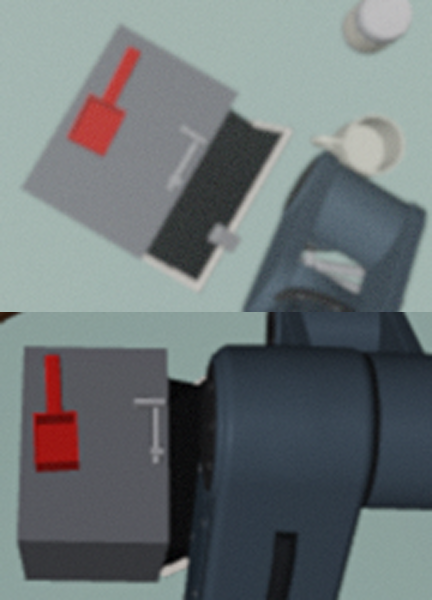

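The fingers are outside the panel and clear of everything. The roof, staple and scoop haven't moved. Pushing along the caddy's +x.

Emit:
{"name": "move_arm", "arguments": {"targets": [{"dx":0.256,"dy":0.406,"dz":0,"rx":0,"ry":0,"rz":0},{"dx":0.256,"dy":0.406,"dz":0,"rx":0,"ry":0,"rz":0},{"dx":0.256,"dy":0.406,"dz":0,"rx":0,"ry":0,"rz":0},{"dx":0.256,"dy":0.406,"dz":0,"rx":0,"ry":0,"rz":0},{"dx":0.256,"dy":0.406,"dz":0,"rx":0,"ry":0,"rz":0},{"dx":0.256,"dy":0.406,"dz":0,"rx":0,"ry":0,"rz":0},{"dx":0.256,"dy":0.406,"dz":0,"rx":0,"ry":0,"rz":0},{"dx":0.256,"dy":0.406,"dz":0,"rx":0,"ry":0,"rz":0},{"dx":0,"dy":0,"dz":0,"rx":0,"ry":0,"rz":0},{"dx":0,"dy":0,"dz":0,"rx":0,"ry":0,"rz":0}]}}

```text
t: 4.05
tcp_pos: [0.5169, -0.0896, 0.1684]
tool_rot: [0.876, 0.483, -0.0, -0.001]
force: [-0.3, -0.1, -0.7]
finger_gap: -0.003
gripper_force: 0.0
```

Emit:
{"name": "move_arm", "arguments": {"targets": [{"dx":0.043,"dy":0.068,"dz":0,"rx":0,"ry":0,"rz":0},{"dx":0.043,"dy":0.068,"dz":0,"rx":0,"ry":0,"rz":0},{"dx":0.043,"dy":0.068,"dz":0,"rx":0,"ry":0,"rz":0},{"dx":0.043,"dy":0.068,"dz":0,"rx":0,"ry":0,"rz":0},{"dx":0.043,"dy":0.068,"dz":0,"rx":0,"ry":0,"rz":0},{"dx":0.043,"dy":0.068,"dz":0,"rx":0,"ry":0,"rz":0},{"dx":0.043,"dy":0.068,"dz":0,"rx":0,"ry":0,"rz":0},{"dx":0.043,"dy":0.068,"dz":0,"rx":0,"ry":0,"rz":0},{"dx":0.043,"dy":0.068,"dz":0,"rx":0,"ry":0,"rz":0},{"dx":0.043,"dy":0.068,"dz":0,"rx":0,"ry":0,"rz":0}]}}

```text
t: 5.3
tcp_pos: [0.5281, -0.0732, 0.1688]
tool_rot: [0.876, 0.483, 0.0, 0.0]
force: [-1.4, -1.7, 2.8]
finger_gap: 0.001
gripper_force: 1.1
```

Emit:
{"name": "move_arm", "arguments": {"targets": [{"dx":0.021,"dy":0.034,"dz":0,"rx":0,"ry":0,"rz":0},{"dx":0.021,"dy":0.034,"dz":0,"rx":0,"ry":0,"rz":0},{"dx":0.021,"dy":0.034,"dz":0,"rx":0,"ry":0,"rz":0},{"dx":0.021,"dy":0.034,"dz":0,"rx":0,"ry":0,"rz":0},{"dx":0.021,"dy":0.034,"dz":0,"rx":0,"ry":0,"rz":0},{"dx":0,"dy":0,"dz":0,"rx":0,"ry":0,"rz":0},{"dx":0,"dy":0,"dz":0,"rx":0,"ry":0,"rz":0},{"dx":0,"dy":0,"dz":0,"rx":0,"ry":0,"rz":0},{"dx":0,"dy":0,"dz":0,"rx":0,"ry":0,"rz":0},{"dx":0,"dy":0,"dz":0,"rx":0,"ry":0,"rz":0}]}}

```text
t: 6.55
tcp_pos: [0.5303, -0.0687, 0.1687]
tool_rot: [0.876, 0.483, -0.0, -0.0]
force: [-0.2, -0.2, -0.4]
finger_gap: 0.003
gripper_force: 0.0
```

Emit:
{"name": "move_arm", "arguments": {"targets": [{"dx":0.021,"dy":0.034,"dz":0,"rx":0,"ry":0,"rz":0},{"dx":0.021,"dy":0.034,"dz":0,"rx":0,"ry":0,"rz":0},{"dx":0.021,"dy":0.034,"dz":0,"rx":0,"ry":0,"rz":0},{"dx":0.021,"dy":0.034,"dz":0,"rx":0,"ry":0,"rz":0},{"dx":0,"dy":0,"dz":0,"rx":0,"ry":0,"rz":0},{"dx":0,"dy":0,"dz":0,"rx":0,"ry":0,"rz":0},{"dx":0,"dy":0,"dz":0,"rx":0,"ry":0,"rz":0},{"dx":0,"dy":0,"dz":0,"rx":0,"ry":0,"rz":0},{"dx":0,"dy":0,"dz":0,"rx":0,"ry":0,"rz":0},{"dx":0,"dy":0,"dz":0,"rx":0,"ry":0,"rz":0}]}}

```text
t: 7.8
tcp_pos: [0.5312, -0.0674, 0.1687]
tool_rot: [0.875, 0.484, -0.002, 0.001]
force: [-5.1, -5.8, 1.1]
finger_gap: -0.003
gripper_force: 4.4
```

The position lags the command and a force of about 8 N is sustained, so this looks like the hard stop. I'll press slightly more, then back off and look.

Emit:
{"name": "move_arm", "arguments": {"targets": [{"dx":0.021,"dy":0.034,"dz":0,"rx":0,"ry":0,"rz":0},{"dx":0.021,"dy":0.034,"dz":0,"rx":0,"ry":0,"rz":0},{"dx":0.021,"dy":0.034,"dz":0,"rx":0,"ry":0,"rz":0},{"dx":0,"dy":0,"dz":0,"rx":0,"ry":0,"rz":0},{"dx":0,"dy":0,"dz":0,"rx":0,"ry":0,"rz":0},{"dx":0,"dy":0,"dz":0,"rx":0,"ry":0,"rz":0},{"dx":0,"dy":0,"dz":0,"rx":0,"ry":0,"rz":0},{"dx":0,"dy":0,"dz":0,"rx":0,"ry":0,"rz":0},{"dx":0,"dy":0,"dz":0,"rx":0,"ry":0,"rz":0},{"dx":0,"dy":0,"dz":0,"rx":0,"ry":0,"rz":0}]}}

```text
t: 9.05
tcp_pos: [0.5311, -0.0674, 0.1688]
tool_rot: [0.875, 0.484, -0.005, 0.002]
force: [-8.4, -16.2, 2.9]
finger_gap: 0.001
gripper_force: 9.2
```

Emit:
{"name": "move_arm", "arguments": {"targets": [{"dx":-0.27,"dy":-0.42,"dz":0,"rx":0,"ry":0,"rz":0},{"dx":-0.53,"dy":-0.84,"dz":0,"rx":0,"ry":0,"rz":0},{"dx":-0.53,"dy":-0.84,"dz":0,"rx":0,"ry":0,"rz":0},{"dx":-0.53,"dy":-0.84,"dz":0.5,"rx":0,"ry":0,"rz":0},{"dx":0,"dy":-0.6,"dz":0.9,"rx":0,"ry":0,"rz":0},{"dx":0,"dy":-0.6,"dz":0.9,"rx":0,"ry":0,"rz":0},{"dx":0,"dy":-0.6,"dz":0.9,"rx":0,"ry":0,"rz":0},{"dx":0,"dy":0,"dz":0,"rx":0,"ry":0,"rz":0},{"dx":0,"dy":0,"dz":0,"rx":0,"ry":0,"rz":0},{"dx":0,"dy":0,"dz":0,"rx":0,"ry":0,"rz":0}]}}

```text
t: 10.3
tcp_pos: [0.4869, -0.1804, 0.2476]
tool_rot: [0.875, 0.483, -0.0, -0.001]
force: [-0.1, -1.0, -0.9]
finger_gap: -0.001
gripper_force: 0.0
```

```bash
python3 - <<'E'
from h import *
a=cams.snapshot("top")[135:265,285:465,::-1];b=cams.snapshot("side")[125:245,285:465,::-1]
cv2.imwrite("pics/t3raw.png",a);cv2.imwrite("pics/s3raw.png",b)
f=lambda i:cv2.resize(i[:110,:110],(400,400),interpolation=cv2.INTER_CUBIC)
cv2.imwrite("pics/c3.png",np.hstack([f(a),f(b)]))
E
```

```text
(no output)
```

View pics/c3.png

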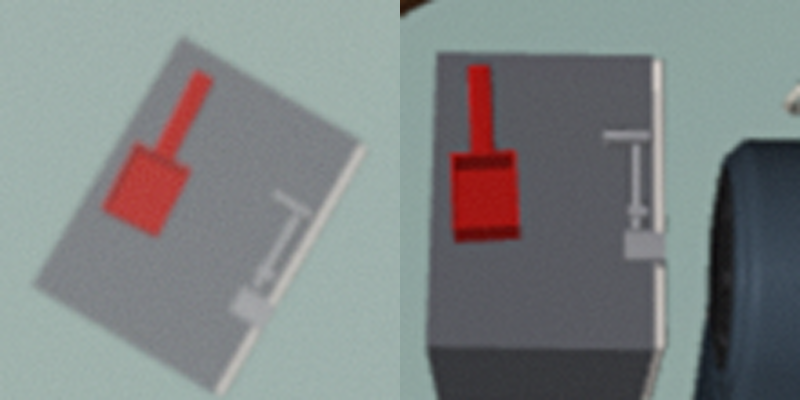

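The front is shut: the white panel is flush along the roof edge at column ~655 (side half), and the staple at (645,246) lines up with the bolt's rod. The scoop hasn't moved. Next I go behind the tab.

Emit:
{"name": "move_arm", "arguments": {"targets": [{"dx":0.65,"dy":0.547,"dz":0.2,"rx":0,"ry":0,"rz":0},{"dx":0.65,"dy":0.547,"dz":0.2,"rx":0,"ry":0,"rz":0},{"dx":0.65,"dy":0.547,"dz":0,"rx":0,"ry":0,"rz":0},{"dx":0.65,"dy":0.547,"dz":0,"rx":0,"ry":0,"rz":0},{"dx":0.65,"dy":0.547,"dz":0,"rx":0,"ry":0,"rz":0},{"dx":0.65,"dy":0.547,"dz":0,"rx":0,"ry":0,"rz":0},{"dx":0.65,"dy":0.547,"dz":0,"rx":0,"ry":0,"rz":0},{"dx":0.65,"dy":0.547,"dz":0,"rx":0,"ry":0,"rz":0},{"dx":0,"dy":0,"dz":0,"rx":0,"ry":0,"rz":0},{"dx":0,"dy":0,"dz":0,"rx":0,"ry":0,"rz":0}]}}

```text
t: 11.65
tcp_pos: [0.6173, -0.0722, 0.2586]
tool_rot: [0.876, 0.483, -0.0, -0.0]
force: [0.8, 1.0, 0.0]
finger_gap: 0.002
gripper_force: 0.0
```

Emit:
{"name": "move_arm", "arguments": {"targets": [{"dx":0,"dy":0.02,"dz":-0.3,"rx":0,"ry":0,"rz":0},{"dx":0,"dy":0.02,"dz":-0.3,"rx":0,"ry":0,"rz":0},{"dx":0,"dy":0,"dz":-0.3,"rx":0,"ry":0,"rz":0},{"dx":0,"dy":0,"dz":-0.3,"rx":0,"ry":0,"rz":0},{"dx":0,"dy":0,"dz":-0.2,"rx":0,"ry":0,"rz":0},{"dx":0,"dy":0,"dz":-0.2,"rx":0,"ry":0,"rz":0},{"dx":0,"dy":0,"dz":-0.15,"rx":0,"ry":0,"rz":0},{"dx":0,"dy":0,"dz":-0.15,"rx":0,"ry":0,"rz":0},{"dx":0,"dy":0,"dz":0,"rx":0,"ry":0,"rz":0},{"dx":0,"dy":0,"dz":0,"rx":0,"ry":0,"rz":0}]}}

```text
t: 12.9
tcp_pos: [0.6178, -0.0712, 0.2115]
tool_rot: [0.876, 0.483, 0.0, 0.0]
force: [0.2, -1.0, 1.1]
finger_gap: 0.0
gripper_force: 0.0
```

```bash
python3 - <<'E'
from h import *
a=cams.snapshot("top")[135:265,285:465,::-1];b=cams.snapshot("side")[125:245,285:465,::-1]
f=lambda i:cv2.resize(i[:110,:110],(400,400),interpolation=cv2.INTER_CUBIC)
cv2.imwrite("pics/c4.png",np.hstack([f(a),f(b)]))
E
```

```text
(no output)
```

View pics/c4.png

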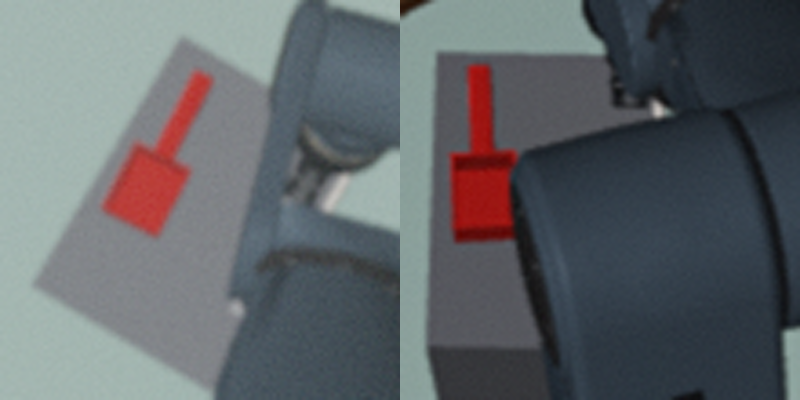

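The arm hides the tab, but the scoop is untouched and there's no contact force. Pushing along the caddy's +y.

Emit:
{"name": "move_arm", "arguments": {"targets": [{"dx":-0.237,"dy":0.15,"dz":0,"rx":0,"ry":0,"rz":0},{"dx":-0.237,"dy":0.15,"dz":0,"rx":0,"ry":0,"rz":0},{"dx":-0.237,"dy":0.15,"dz":0,"rx":0,"ry":0,"rz":0},{"dx":-0.237,"dy":0.15,"dz":0,"rx":0,"ry":0,"rz":0},{"dx":-0.237,"dy":0.15,"dz":0,"rx":0,"ry":0,"rz":0},{"dx":-0.169,"dy":0.107,"dz":0,"rx":0,"ry":0,"rz":0},{"dx":-0.169,"dy":0.107,"dz":0,"rx":0,"ry":0,"rz":0},{"dx":-0.169,"dy":0.107,"dz":0,"rx":0,"ry":0,"rz":0},{"dx":-0.169,"dy":0.107,"dz":0,"rx":0,"ry":0,"rz":0},{"dx":-0.169,"dy":0.107,"dz":0,"rx":0,"ry":0,"rz":0}]}}

```text
t: 14.25
tcp_pos: [0.5668, -0.0389, 0.2114]
tool_rot: [0.876, 0.483, 0.0, 0.0]
force: [2.0, -1.7, -0.1]
finger_gap: -0.006
gripper_force: 1.1
```

Emit:
{"name": "move_arm", "arguments": {"targets": [{"dx":-0.068,"dy":0.043,"dz":0,"rx":0,"ry":0,"rz":0},{"dx":-0.068,"dy":0.043,"dz":0,"rx":0,"ry":0,"rz":0},{"dx":-0.068,"dy":0.043,"dz":0,"rx":0,"ry":0,"rz":0},{"dx":-0.068,"dy":0.043,"dz":0,"rx":0,"ry":0,"rz":0},{"dx":-0.068,"dy":0.043,"dz":0,"rx":0,"ry":0,"rz":0},{"dx":0,"dy":0,"dz":0,"rx":0,"ry":0,"rz":0},{"dx":0,"dy":0,"dz":0,"rx":0,"ry":0,"rz":0},{"dx":0,"dy":0,"dz":0,"rx":0,"ry":0,"rz":0},{"dx":0,"dy":0,"dz":0,"rx":0,"ry":0,"rz":0},{"dx":0,"dy":0,"dz":0,"rx":0,"ry":0,"rz":0}]}}

```text
t: 15.5
tcp_pos: [0.5581, -0.0336, 0.2112]
tool_rot: [0.876, 0.483, -0.0, -0.0]
force: [0.8, -0.1, -0.4]
finger_gap: 0.002
gripper_force: 0.2
```

Emit:
{"name": "move_arm", "arguments": {"targets": [{"dx":-0.034,"dy":0.021,"dz":0,"rx":0,"ry":0,"rz":0},{"dx":-0.034,"dy":0.021,"dz":0,"rx":0,"ry":0,"rz":0},{"dx":-0.034,"dy":0.021,"dz":0,"rx":0,"ry":0,"rz":0},{"dx":-0.034,"dy":0.021,"dz":0,"rx":0,"ry":0,"rz":0},{"dx":-0.034,"dy":0.021,"dz":0,"rx":0,"ry":0,"rz":0},{"dx":-0.034,"dy":0.021,"dz":0,"rx":0,"ry":0,"rz":0},{"dx":-0.034,"dy":0.021,"dz":0,"rx":0,"ry":0,"rz":0},{"dx":0,"dy":0,"dz":0,"rx":0,"ry":0,"rz":0},{"dx":0,"dy":0,"dz":0,"rx":0,"ry":0,"rz":0},{"dx":0,"dy":0,"dz":0,"rx":0,"ry":0,"rz":0}]}}

```text
t: 16.75
tcp_pos: [0.556, -0.0322, 0.2116]
tool_rot: [0.876, 0.483, 0.003, 0.004]
force: [8.3, -5.7, -6.5]
finger_gap: -0.001
gripper_force: 4.9
```

Emit:
{"name": "move_arm", "arguments": {"targets": [{"dx":-0.034,"dy":0.021,"dz":0,"rx":0,"ry":0,"rz":0},{"dx":-0.034,"dy":0.021,"dz":0,"rx":0,"ry":0,"rz":0},{"dx":-0.034,"dy":0.021,"dz":0,"rx":0,"ry":0,"rz":0},{"dx":-0.034,"dy":0.021,"dz":0,"rx":0,"ry":0,"rz":0},{"dx":0,"dy":0,"dz":0,"rx":0,"ry":0,"rz":0},{"dx":0,"dy":0,"dz":0,"rx":0,"ry":0,"rz":0},{"dx":0,"dy":0,"dz":0,"rx":0,"ry":0,"rz":0},{"dx":0,"dy":0,"dz":0,"rx":0,"ry":0,"rz":0},{"dx":0,"dy":0,"dz":0,"rx":0,"ry":0,"rz":0},{"dx":0,"dy":0,"dz":0,"rx":0,"ry":0,"rz":0}]}}

```text
t: 18.0
tcp_pos: [0.5559, -0.0321, 0.2119]
tool_rot: [0.876, 0.483, 0.005, 0.007]
force: [14.2, -9.9, -11.3]
finger_gap: 0.0
gripper_force: 8.1
```

It has stopped firmly, about 5 mm short of my estimate. I'll back off and check the tab position.

Emit:
{"name": "move_arm", "arguments": {"targets": [{"dx":0.34,"dy":-0.21,"dz":0,"rx":0,"ry":0,"rz":0},{"dx":0.68,"dy":-0.43,"dz":0,"rx":0,"ry":0,"rz":0},{"dx":0.34,"dy":-0.21,"dz":0.6,"rx":0,"ry":0,"rz":0},{"dx":0,"dy":0,"dz":1,"rx":0,"ry":0,"rz":0},{"dx":-0.2,"dy":-0.9,"dz":0.3,"rx":0,"ry":0,"rz":0},{"dx":-0.4,"dy":-1,"dz":0,"rx":0,"ry":0,"rz":0},{"dx":-0.4,"dy":-1,"dz":0,"rx":0,"ry":0,"rz":0},{"dx":-0.4,"dy":-1,"dz":0,"rx":0,"ry":0,"rz":0},{"dx":-0.4,"dy":-1,"dz":0,"rx":0,"ry":0,"rz":0},{"dx":-0.4,"dy":-1,"dz":0,"rx":0,"ry":0,"rz":0}]}}

```text
t: 19.25
tcp_pos: [0.5265, -0.1962, 0.2585]
tool_rot: [0.876, 0.483, -0.001, -0.002]
force: [0.9, 0.0, -0.7]
finger_gap: -0.0
gripper_force: 0.0
```

```bash
python3 - <<'E'
from h import *
a=cams.snapshot("top")[135:265,285:465,::-1];b=cams.snapshot("side")[125:245,285:465,::-1]
f=lambda i:cv2.resize(i[:110,:110],(400,400),interpolation=cv2.INTER_CUBIC)
cv2.imwrite("pics/c5.png",np.hstack([f(a),f(b)]))
E
```

```text
(no output)
```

View pics/c5.png

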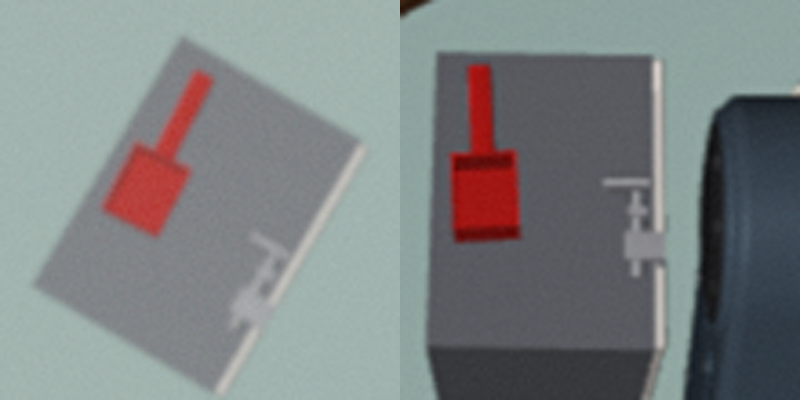

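The bolt's nose is through the staple and the tab is at row 182 in the side half, moved from 134. I'll measure that travel precisely.

```bash
python3 - <<'E'
from h import *
from station import sensors
np.set_printoptions(precision=4,suppress=True)
th=np.radians(57.8);R=np.array([[np.cos(th),np.sin(th)],[-np.sin(th),np.cos(th)]]);C=np.array([.567,.027])
m=cams.camera_model
def proj(n,xy,z):
    c=m(n);E=np.array(c["extrinsics"]);w=np.append(R.T@xy+C,z)
    K=np.array([[c["fx"],0,c["cx"]],[0,c["fy"],c["cy"]],[0,0,1]])
    return cv2.projectPoints(w.reshape(1,1,3),cv2.Rodrigues(E[:3,:3])[0],E[:3,3],K,np.array(c["distortion"]))[0].ravel()
new={n:np.mean([cams.snapshot(n).astype(np.float32) for _ in range(6)],axis=0) for n in("top","side")}
# brightness profile along y through the tab's rear part (no rod/guide there), at tab-top height
for n in("top","side"):
    old=cv2.imread(f"pics/{n}0.png")[:,:,::-1].astype(np.float32)
    ys=np.arange(-.075,.045,.0005)
    for nm,im in(("old",old),("new",new[n])):
        p=np.zeros(len(ys))
        for x in(-.052,-.050,-.048):
            q=np.array([proj(n,np.array([x,y]),.224) for y in ys],np.float32)
            p+=cv2.remap(im.mean(2),q[:,0].copy(),q[:,1].copy(),cv2.INTER_LINEAR).ravel()
        p-=np.median(p);w=np.clip(p-.4*p.max(),0,None);k=abs(ys-ys[p.argmax()])<.01
        print(n,nm,"tab y",(w*ys*k).sum()/(w*k).sum(),"peak",p.max())
print(sensors.sense()["t"])
E
```

```text
top old tab y -0.043843024032828755 peak 67.08710098266602
top new tab y -0.005676477473245346 peak 72.88361358642578
side old tab y -0.04075264372688769 peak 138.98064422607422
side new tab y -0.0025842680098775088 peak 144.60697174072266
19.95
```

Both views give 38.2 mm of travel with a rigid stop. Either the bolt started about 7 mm in, or it is binding. I'll push again in line with the rod (x = -66 mm) and a little harder to tell which.

Emit:
{"name": "move_arm", "arguments": {"targets": [{"dx":0.289,"dy":0.956,"dz":0,"rx":0,"ry":0,"rz":0},{"dx":0.289,"dy":0.956,"dz":0,"rx":0,"ry":0,"rz":0},{"dx":0.289,"dy":0.956,"dz":0,"rx":0,"ry":0,"rz":0},{"dx":0.289,"dy":0.956,"dz":0,"rx":0,"ry":0,"rz":0},{"dx":0.289,"dy":0.956,"dz":0,"rx":0,"ry":0,"rz":0},{"dx":0.289,"dy":0.956,"dz":0,"rx":0,"ry":0,"rz":0},{"dx":0,"dy":0,"dz":-0.6,"rx":0,"ry":0,"rz":0},{"dx":0,"dy":0,"dz":-0.6,"rx":0,"ry":0,"rz":0},{"dx":0,"dy":0,"dz":-0.5,"rx":0,"ry":0,"rz":0},{"dx":0,"dy":0,"dz":-0.2,"rx":0,"ry":0,"rz":0}]}}

```text
t: 21.2
tcp_pos: [0.5705, -0.0539, 0.2097]
tool_rot: [0.876, 0.483, -0.001, -0.001]
force: [-0.2, 0.0, -0.4]
finger_gap: 0.001
gripper_force: 0.0
```

Emit:
{"name": "move_arm", "arguments": {"targets": [{"dx":-0.203,"dy":0.128,"dz":0,"rx":0,"ry":0,"rz":0},{"dx":-0.203,"dy":0.128,"dz":0,"rx":0,"ry":0,"rz":0},{"dx":-0.203,"dy":0.128,"dz":0,"rx":0,"ry":0,"rz":0},{"dx":-0.068,"dy":0.043,"dz":0,"rx":0,"ry":0,"rz":0},{"dx":-0.068,"dy":0.043,"dz":0,"rx":0,"ry":0,"rz":0},{"dx":-0.068,"dy":0.043,"dz":0,"rx":0,"ry":0,"rz":0},{"dx":-0.068,"dy":0.043,"dz":0,"rx":0,"ry":0,"rz":0},{"dx":-0.068,"dy":0.043,"dz":0,"rx":0,"ry":0,"rz":0},{"dx":-0.068,"dy":0.043,"dz":0,"rx":0,"ry":0,"rz":0},{"dx":0,"dy":0,"dz":0,"rx":0,"ry":0,"rz":0}]}}

```text
t: 22.45
tcp_pos: [0.5509, -0.0402, 0.2119]
tool_rot: [0.876, 0.483, 0.004, 0.005]
force: [8.6, -6.4, -6.5]
finger_gap: 0.002
gripper_force: 5.3
```

Emit:
{"name": "move_arm", "arguments": {"targets": [{"dx":-0.068,"dy":0.043,"dz":0,"rx":0,"ry":0,"rz":0},{"dx":-0.068,"dy":0.043,"dz":0,"rx":0,"ry":0,"rz":0},{"dx":0,"dy":0,"dz":0,"rx":0,"ry":0,"rz":0},{"dx":0,"dy":0,"dz":0,"rx":0,"ry":0,"rz":0},{"dx":0,"dy":0,"dz":0,"rx":0,"ry":0,"rz":0},{"dx":0,"dy":0,"dz":0,"rx":0,"ry":0,"rz":0},{"dx":0,"dy":0,"dz":0,"rx":0,"ry":0,"rz":0},{"dx":0,"dy":0,"dz":0,"rx":0,"ry":0,"rz":0},{"dx":0,"dy":0,"dz":0,"rx":0,"ry":0,"rz":0},{"dx":0,"dy":0,"dz":0,"rx":0,"ry":0,"rz":0}]}}

```text
t: 23.7
tcp_pos: [0.5507, -0.04, 0.2123]
tool_rot: [0.876, 0.483, 0.006, 0.008]
force: [13.9, -10.3, -10.5]
finger_gap: -0.002
gripper_force: 8.4
```

It stopped at the same place (within 0.2 mm) and is just as rigid. I'll press once more, firmly, while the fingers are here. If it doesn't give, this is the hard stop.

Emit:
{"name": "move_arm", "arguments": {"targets": [{"dx":-0.068,"dy":0.043,"dz":0,"rx":0,"ry":0,"rz":0},{"dx":-0.068,"dy":0.043,"dz":0,"rx":0,"ry":0,"rz":0},{"dx":-0.068,"dy":0.043,"dz":0,"rx":0,"ry":0,"rz":0},{"dx":0,"dy":0,"dz":0,"rx":0,"ry":0,"rz":0},{"dx":0,"dy":0,"dz":0,"rx":0,"ry":0,"rz":0},{"dx":0,"dy":0,"dz":0,"rx":0,"ry":0,"rz":0},{"dx":0,"dy":0,"dz":0,"rx":0,"ry":0,"rz":0},{"dx":0,"dy":0,"dz":0,"rx":0,"ry":0,"rz":0},{"dx":0,"dy":0,"dz":0,"rx":0,"ry":0,"rz":0},{"dx":0,"dy":0,"dz":0,"rx":0,"ry":0,"rz":0}]}}

```text
t: 24.95
tcp_pos: [0.5505, -0.0398, 0.2127]
tool_rot: [0.876, 0.483, 0.009, 0.013]
force: [22.6, -16.4, -18.4]
finger_gap: 0.003
gripper_force: 13.2
```

Emit:
{"name": "move_arm", "arguments": {"targets": [{"dx":0.34,"dy":-0.21,"dz":0,"rx":0,"ry":0,"rz":0},{"dx":0.68,"dy":-0.43,"dz":0,"rx":0,"ry":0,"rz":0},{"dx":0.34,"dy":-0.21,"dz":0.6,"rx":0,"ry":0,"rz":0},{"dx":0,"dy":0,"dz":1,"rx":0,"ry":0,"rz":0},{"dx":-0.2,"dy":-0.9,"dz":0.3,"rx":0,"ry":0,"rz":0},{"dx":-0.4,"dy":-1,"dz":0,"rx":0,"ry":0,"rz":0},{"dx":-0.4,"dy":-1,"dz":0,"rx":0,"ry":0,"rz":0},{"dx":-0.4,"dy":-1,"dz":0,"rx":0,"ry":0,"rz":0},{"dx":-0.4,"dy":-1,"dz":0,"rx":0,"ry":0,"rz":0},{"dx":0,"dy":-0.5,"dz":0,"rx":0,"ry":0,"rz":0}]}}

```text
t: 26.2
tcp_pos: [0.5257, -0.1888, 0.2587]
tool_rot: [0.876, 0.482, -0.0, -0.001]
force: [-0.7, -0.4, 0.2]
finger_gap: 0.0
gripper_force: 0.0
```

```bash
python3 - <<'E'
from h import *
a=cams.snapshot("top")[:,:,::-1];b=cams.snapshot("side")[:,:,::-1]
f=lambda i:cv2.resize(i,(400,400),interpolation=cv2.INTER_CUBIC)
cv2.imwrite("pics/c6.png",np.vstack([np.hstack([f(a[135:245,285:395]),f(b[125:235,285:395])]),np.hstack([cv2.resize(a,(320,200)),cv2.resize(b,(320,200)),np.zeros((200,160,3),np.uint8)])]))
E
```

```text
(no output)
```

View pics/c6.png

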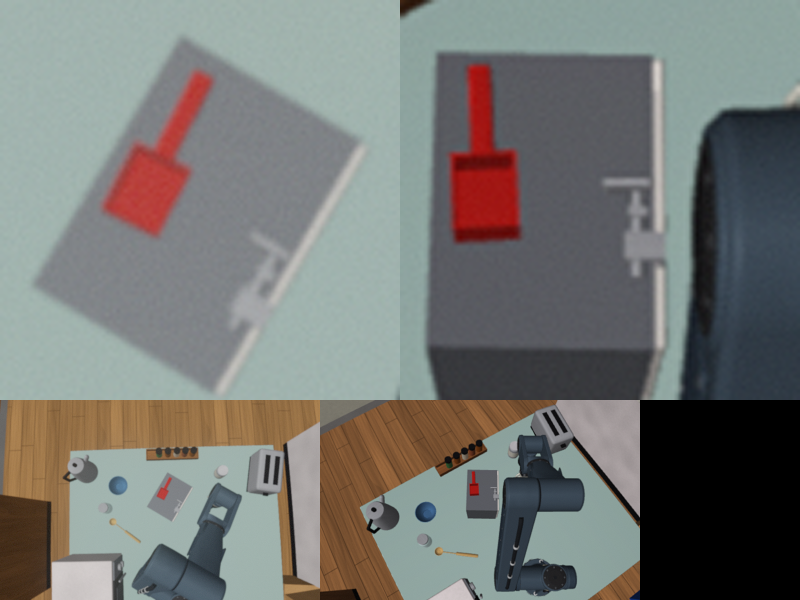

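At 28 N in line the tab stayed put (side half, row 182), with the nose through the staple to row ~276. The front is flush, the scoop hasn't moved and the arm is clear of the caddy. Handing in.

```bash
python3 -c "
from station import order
print(order.sign_off())"
```

```text
the job is handed in; nothing more can be done
None
```

The caddy's front is shut to its stop and the bolt is through the staple against a rigid stop. I take that as fully home, though I measured 38 mm of travel, not 45, which fits only if the bolt started about 7 mm in. I touched nothing else, and the job was handed in at about 26 s.

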